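# Clamp the spray tube into the wash stand

### The arm

A 6-joint arm with a two-finger parallel gripper is mounted at the origin on the work surface. World frame = base frame: x ahead of the robot, y to its left, z up, the work surface at z = 0. Lengths are in mm, angles in rad, forces in N, time in s.
With the tool pointing down it reaches from about 350 to 775 mm from the base axis. Payload 7.3 kg.
Tool frame: the origin (TCP) lies at the very end of the fingers, on their centre line; the grasp point (between the pads) lies 19 mm behind it; z points along the fingers, y is the line along which they close (so a half turn about z gives the same grasp; the last joint's range is limited). The gripper opens to 92 mm and grips with 3 to 60 N. Pads are 19 mm wide; open, the fingers measure 130 mm over their backs; the gripper's body (75 mm by 190 mm) begins 47 mm behind the grasp point.
Start: joints at [1.043, 0.342, 1.524, -0, 1.275, -0.146], TCP at [195.599, 487.225, 206.141] pointing down, gripper open.
Joint ranges: [-2.53, 2.53], [-0.77, 2.02], [0.04, 2.7], [-1, 4.14], [0.28, 2.66], [-3.11, 3.11]. Speed limits (rad/s): [2.57, 2.57, 3.14, 3.14, 3.14, 3.14].

### API

Orientations are given as [roll, pitch, yaw] about the fixed x, y, z axes, in that order (R = Rz(yaw) Ry(pitch) Rx(roll)).
In Python, from plant import bot gives the robot as it stands.
- The arm moves only by the tool jog_arm, never from a script. Its argument "targets" is a list of rows, each an object with "xyz": the shift along the tool's x, y, z as a fraction of full scale, a list of three; "spin": the turn about the tool's z as a fraction of full scale. In form: [{"xyz": [x, y, z], "spin": spin}, ...]. A call has exactly 10 rows; each row shifts and turns the commanded pose from where the row before left it, along the tool's axes as they then stand; what a row does not reach is not made up. Full scale, the value 1, is 80 mm for a shift and 0.1 rad for a turn. A row lasts 1/8 s, in which the tool goes at most 62.5 mm and 10.7 degrees, less where a joint would pass 70% of its speed; a pose out of reach is approached as far as the arm can. A call with a number of a shift or a turn outside -1 to 1 is refused whole. A call with a gripper value outside its range is refused whole. "gripper" is the opening in per cent of the stroke, from 0 (shut) to 100 (fully open), set as the call begins (left out, the last holds). The fingers move at their own pace and stop on an object; the grip force is fixed at half the most. Time passes only in rows, so rows that do not move let the fingers close, or fill a call up. It gives the time, the measured TCP pose, the force, the opening and the grip force at its end, in the units of the state.
- bot.get_obs(): the state, without advancing time (a new reading comes with each control period).
- bot.capture(name): name is "side" or "top" or "wrist"; returns the picture (420x560x3 uint8, blue, green, red); there is no depth.
- bot.get_calibration(name): a dict with "vfov" (degrees; the focal length in pixels is half the picture's height over the tangent of half this angle, whatever the lens; pixels are square), "cx", "cy" (the principal point, pixels), "k1" (the pictures are not rectified: a ray, as slopes to the right and down, at radius r is drawn at 1 + k1 r^2 times it, then the intrinsics apply), "eye" and "rotation" of the camera in the world. Camera axes: x right, y down, z forward; pixel columns grow to the right and rows downward; lengths in mm; the calibration is good to about 2 mm. A picture is of the moment at which its call begins: read the wrist's pose just before it. get_calibration takes no time and is no camera call; for the wrist camera it gives the pose at the moment of the call.
- bot.close_job(): hands the job in; it is judged then, once.
The state is a dict: "time": time; "joint_positions": joint angles; "dq": joint speeds; "tau": joint torques, N m; "tool_pos": TCP position; "tcp_rot": TCP orientation; "contact_force": force on the tool from outside, world axes, zero at the start; "moment": the same for the moment, N m; "grip_width": finger opening in mm; "finger_force": force on a finger pad.
Only numpy, scipy, OpenCV 4.12 (cv2) and the standard library are available. Lean on these libraries where they do the work, as an engineer would, in place of code of your own. Each camera call takes 0.05 s, during which the arm holds its last target. There are 200 camera calls.

### The job

Take the steel spray tube from the rack and lay it in the green wash stand, down in both the clamp's saddle and the fork and sticking out about equally past the two. Then swing the clamp's yellow hinged half fully down over the tube, and after that swing the red-handled bolt fully upright into the slot of the yellow half and let go. Leave the orange tube and the other loose things on the table where they are.

Things in the scene. Friction and masses are not known exactly. Their poses are not given: they have to be found in the camera images.
- stand: Green wash stand fixed on an aluminium base plate (140 x 420 x 10 mm). Origin at table level, x away from the robot at yaw 0, y along the tube's place, z up. Along x = 0 it has a clamp at y = -90 mm (36 mm wide along y; its lower half is a saddle open upwards, inner radius 19.5 mm about a line 85 mm high) and an open V fork at y = +150 mm (16 mm wide, 83 mm high).
- lamp (a point): Underside of the grey work lamp that overhangs the clamp, a bar 40 (x) x 130 (y) x 25 mm: stand frame x = +45, y = -115, z = 284 mm; its post (radius 10 mm) stands at x = +45, y = -205. A hand straight above the open yellow half would hit it: come slanting from the -x side. Nothing overhangs between clamp and fork.
- seat_mid (a point): Where the middle of the tube's axis lies when the tube is laid in place: stand frame x = 0, y = +30, z = 82.5 mm. Axes as the stand's; the tube's axis goes along y.
- tube: The steel spray tube to be mounted: 34 mm in diameter, 320 mm long, about 0.3 kg, blue ends, dark nozzle dots. Origin at its middle on its axis; its own x axis is its axis. Either way round and either side up will do. It starts in one of the rack's two places.
- spare: Orange plastic tube with black ends, same size, in the other place of the rack; leave it. Origin at its middle on its axis, its x axis along it.
- rack: Fixed rack for two tubes: white base 200 x 150 x 8 mm, V blocks of blue plastic at x = +/-85 mm, tubes lie along its x at y = +/-37 mm with their axes 52 mm above the table; free below and beside the tubes in between the blocks. Origin at table level, centre.
- cap (a joint): Angle of the clamp's yellow hinged half (rad): 0 = fully down over the tube, 1.57 = standing upright, stop at 1.75. A stiff hinge (about 0.12 N m): it stays where it is left. It turns about cap_hinge, the lug going up and away from the robot as it opens. Below about 1.4 it overhangs the saddle: bring the tube in from the -x side beneath it, or open it further.
- cap_hinge (a point): Hinge axis of the yellow half: stand frame x = +34, y = -90, z = 85 mm; the axis is along the stand's y.
- cap_lug (a point): Lug at the free end of the yellow half, 80 mm out from the hinge (and 6 mm above the hinge line when down): two cheeks, 40 mm over both along the stand's y (flat outer sides to pinch, 38 mm long away from the hinge, 12 mm thick) with a 14 mm slot between for the bolt. Down, it is at stand x = -46, z = 91 mm.
- bolt (a joint): Angle of the swing bolt (rad): 0 = upright, in the slot; grows as it leans out to the stand's -x side, 1.57 = lying level, stop at 1.6. Stiff (0.07 N m): stays where it is left. Its red handle cannot pass through the slot, so it must lean out while the yellow half comes down; leaning less than about 1.3 it may be in the hand's way there.
- bolt_pivot (a point): Pivot of the swing bolt: stand frame x = -46, y = -90, z = 50 mm; axis along the stand's y.
- bolt_grip (a point): Grip point in the bolt's red block handle, 82 mm from the pivot along the bolt. The handle is 24 mm wide along the stand's y (pinch it so), 22 mm the other way, and extends from 52 to 96 mm from the pivot; the rod below it is 10 mm thick.
- punnet: Clear punnet of tomatoes, 110 x 85 x 50 mm, loose, leave it. Origin: centre of its underside.
- label_roll: White label roll standing flat, 72 mm across, 45 mm high, loose, leave it. Origin: centre of its underside.
- bottle: White bottle with blue cap, 56 mm across, 160 mm tall, loose, leave it. Origin: centre of its underside.
- jar: Amber jar with green lid, 60 mm across, 80 mm tall, loose, leave it. Origin: centre of its underside.
- wrench: Wrench lying on the table, loose, leave it.
Mind the look-alikes: they are no part of the job. Several things have the shape of the punnet; the one meant has the colours described above.

How it is judged (in metres and radians):
On the way, in this order (a step that is already met when the one before it is completed fails the run):
1. the steel tube lies in the saddle and the fork, the clamp still open (x of tube in the frame of seat_mid between -0.008 and 0.008 m and y of tube in the frame of seat_mid between -0.02 and 0.02 m and z of tube in the frame of seat_mid between -0.006 and 0.006 m and angle between the x axis of tube and the y axis of stand, either way round below 0.06 rad and value of joint cap above 0.3 rad), for 0.2 s.
2. the yellow half is fully down over the tube, the bolt still out (x of tube in the frame of seat_mid between -0.008 and 0.008 m and y of tube in the frame of seat_mid between -0.02 and 0.02 m and z of tube in the frame of seat_mid between -0.006 and 0.006 m and angle between the x axis of tube and the y axis of stand, either way round below 0.06 rad and value of joint cap below 0.05 rad and value of joint bolt above 0.3 rad), for 0.2 s.
3. the bolt is upright in the slot (x of tube in the frame of seat_mid between -0.008 and 0.008 m and y of tube in the frame of seat_mid between -0.02 and 0.02 m and z of tube in the frame of seat_mid between -0.006 and 0.006 m and angle between the x axis of tube and the y axis of stand, either way round below 0.06 rad and value of joint cap below 0.05 rad and value of joint bolt below 0.1 rad), for 0.2 s.
At the end, for the whole second after the job is handed in: Tube middle within 8 mm sideways, 20 mm along and 6 mm in height of its seat, within 0.06 rad of its line, at rest; yellow half within 0.05 rad of down, bolt within 0.1 rad of upright; spare tube and bystanders within 30 mm of their starts, bottle, jar and punnet upright (all of step 3 and linear speed of tube below 0.02 m/s and distance of each of spare, punnet, label_roll, bottle, jar, wrench from where it was at the start of the episode below 0.03 m and angle between each of punnet, bottle, jar's own z axis and vertical below 0.3 rad); the robot touches nothing.
It fails at once if the orange tube, punnet, roll, bottle, jar or wrench was moved by more than 40 mm (distance of any of spare, punnet, label_roll, bottle, jar, wrench from where it was at the start of the episode above 0.04 m).
It also fails if it takes over 72 s, if anything falls off the work surface, if the arm or the gripper's body presses on something with over 40 N, if the wrist force passes 120 N, or if a joint passes its speed limit or range.

## Working session

There is one attempt and no reset: what is moved stays moved. The work goes in short steps, Python scripts to look and compute and a tool call to move; the robot and the scene stay as the last step left them, time stands still between calls to the robot, and variables do not carry over. Pictures are saved under pics/ and viewed, at most 10 in all, crops included, and the job is handed in when it is done.

Besides the shell and the picture viewer there is one more tool, called after ">>>" by a JSON object that holds its "name" and its "arguments". jog_arm: Moves the arm, as the interface text tells. Shift numbers are shares of 80 mm and turn numbers shares of 0.1 rad, none past 1 either way. Its arguments: {"type":"object","properties":{"targets":{"type":"array","items":{"type":"object","properties":{"xyz":{"type":"array","items":{"type":"number"}},"spin":{"type":"number"}}}},"gripper":{"type":"number"}},"required":["targets"]}

```bash
ls; mkdir -p pics
python3 - <<'E'
from plant import bot
import cv2
o=bot.get_obs(); print(o)
for n in ("side","top"):
    c=bot.get_calibration(n); print(n,c)
    cv2.imwrite(f"pics/{n}0.png",bot.capture(n))
print(bot.get_calibration("wrist"))
E
```

```text
pics
{'time': 0.0, 'joint_positions': array([ 1.04301736e+00,  3.42707952e-01,  1.52500433e+00, -1.96458901e-06,
        1.27538678e+00, -1.45994279e-01]), 'dq': array([ 0.00195414, -0.00084566, -0.00033453, -0.00184816,  0.00028202,
        0.0005886 ]), 'tau': array([-3.94507069e-04, -4.31224322e+01, -2.44219369e+01,  7.18078902e-02,
        5.58430958e-02, -1.11253182e-04]), 'tool_pos': array([195.36197499, 486.83541933, 205.45707452]), 'tcp_rot': array([-3.14010200e+00, -2.17287879e-04,  2.75980838e+00]), 'contact_force': array([ 0.46558322,  0.550415  , -0.27317984]), 'moment': array([-0.02278297,  0.03961833, -0.00945493]), 'finger_force': 0.0, 'grip_width': 91.86262798072566}
side {'vfov': 55.53023101423377, 'cx': 274.0677160739988, 'cy': 214.96085893183462, 'k1': 0.013229588082434194, 'eye': array([ 158.44198072, -599.54114309,  950.91028921]), 'rotation': array([-2.43831239, -0.00384789, -0.44685428])}
top {'vfov': 49.78338251476113, 'cx': 276.5126897817112, 'cy': 217.40212168479331, 'k1': -0.0235337922276793, 'eye': array([ 140.99487855,  -15.72990827, 1605.5843874 ]), 'rotation': array([-2.91896184,  0.00680776, -1.60366715])}
{'vfov': 65.70724596253143, 'cx': 278.59820341637385, 'cy': 209.8613965241805, 'k1': -0.027393517305309947, 'eye': array([119.69623378, 517.53763311, 384.30785626]), 'rotation': array([2.83937491, 0.00297608, 1.18976048])}
```

View pics/side0.png

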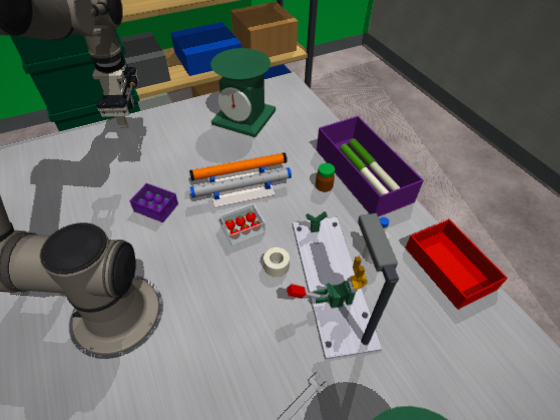

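View pics/top0.png

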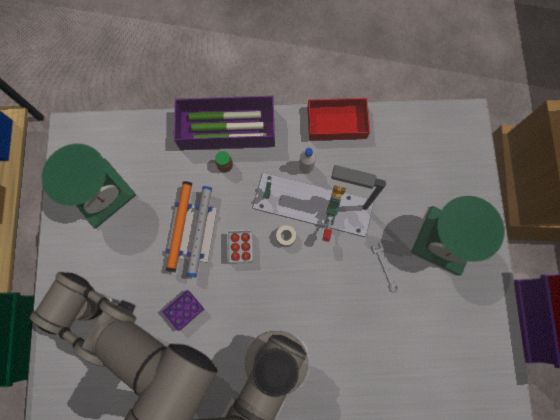

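The tube candidates are the steel tube with blue ends at side (240,182) / top (201,231), the orange spare at side (238,166) / top (180,226), and the white and green rods in the purple crate at side (370,165) / top (225,127). I choose the steel one. The stand is at side (335,285) / top (313,205). The yellow half stands roughly upright and the red bolt handle lies toward the robot. I'll enlarge both areas.

```bash
cat > h.py <<'E'
from plant import bot
import numpy as np, cv2
from scipy.spatial.transform import Rotation as Ro
from scipy.optimize import least_squares
def cam(n):
    c=bot.get_calibration(n); f=210/np.tan(np.radians(c['vfov'])/2)
    return dict(f=f,cx=c['cx'],cy=c['cy'],k=c['k1'],e=np.array(c['eye']),R=Ro.from_euler('xyz',c['rotation']).as_matrix())
def proj(c,P):
    q=(np.atleast_2d(P)-c['e'])@c['R']; s=q[:,:2]/q[:,2:]
    s=s*(1+c['k']*(s**2).sum(1,keepdims=True))
    return s*c['f']+[c['cx'],c['cy']]
def ray(c,uv):
    d=(np.array(uv,float)-[c['cx'],c['cy']])/c['f']; s=d.copy()
    for _ in range(9): s=d/(1+c['k']*(s@s))
    return c['R']@np.r_[s,1]
def onz(c,uv,z):
    r=ray(c,uv); return c['e']+r*(z-c['e'][2])/r[2]
def T(x,y,yaw,P):
    P=np.atleast_2d(P); R=Ro.from_euler('z',yaw).as_matrix(); return P@R.T+[x,y,0]
E
python3 - <<'E'
import cv2
t=cv2.imread('pics/top0.png'); s=cv2.imread('pics/side0.png')
cv2.imwrite('pics/c_top.png',cv2.resize(t[140:290,155:405],None,fx=3.2,fy=3.2,interpolation=cv2.INTER_CUBIC))
cv2.imwrite('pics/c_side.png',cv2.resize(s[140:360,180:420],None,fx=2.7,fy=2.7,interpolation=cv2.INTER_CUBIC))
E
```

```text
(no output)
```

View pics/c_top.png

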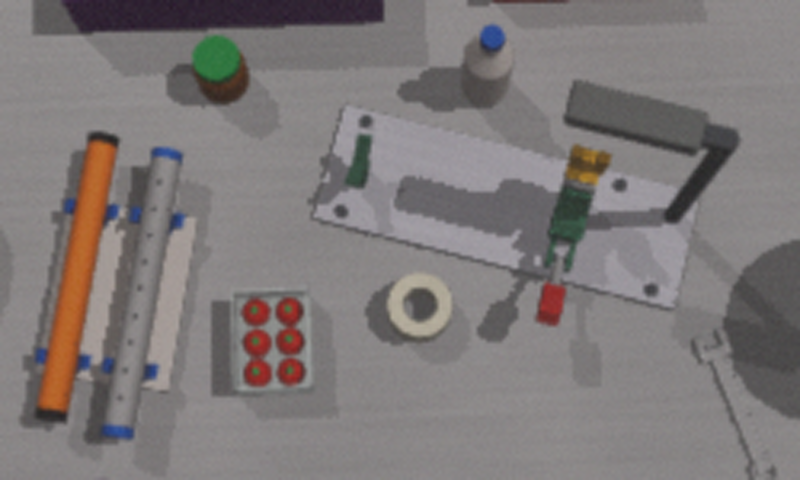

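View pics/c_side.png

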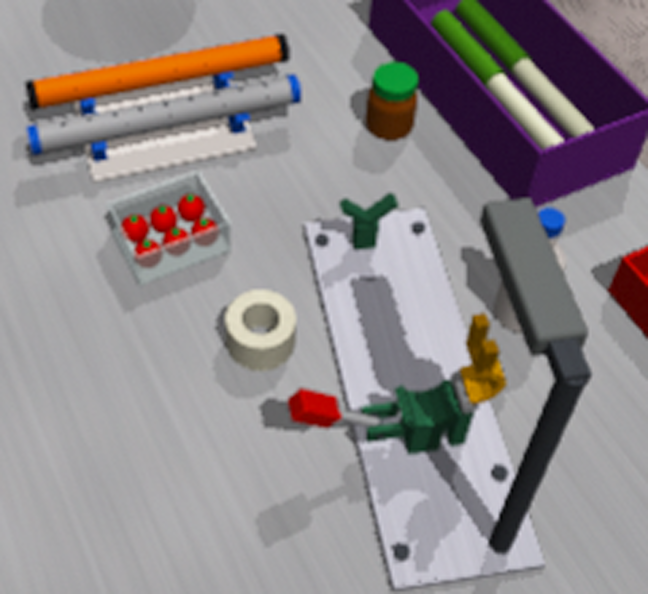

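```bash
cat > fit.py <<'E'
from h import *
ct,cs=cam('top'),cam('side')
t=lambda a:np.array(a)/3.2+[155,140]-.35
s=lambda a:np.array(a)/2.7+[180,140]-.3
B=[[70,210,10],[-70,210,10],[-70,-210,10],[70,-210,10]]
bt=t([[345,105],[313,218],[673,309],[699,193]]); bs=s([[425,208],[305,222],[392,588],[543,565]])
def fs(p,both=True):
    W=T(*p,B); return np.r_[(proj(ct,W)-bt)[:3].ravel(),(proj(cs,W)-bs).ravel()]
r=least_squares(fs,[350,-150,-.2],x_scale=[100,100,1]); st=r.x; print('stand',st,'res',r.fun.round(1))
E=[[160,0,52],[-160,0,52]]
et=t([[167,152],[118,433]]); es=s([[296,88],[34,138]])
r=least_squares(lambda p:np.r_[(proj(ct,T(*p,E))-et).ravel(),(proj(cs,T(*p,E))-es).ravel()],[350,150,0],x_scale=[100,100,1]); print('tube',r.x,r.fun.round(1))
# bolt and cap angles
def bolt(a,y=-90,l=82): return T(*st,[[-46-l*np.sin(a),y,50+l*np.cos(a)]])
r=least_squares(lambda a:np.r_[(proj(ct,bolt(a[0]))-t([551,304])).ravel(),(proj(cs,bolt(a[0]))-s([315,408])).ravel()],[1.4]);print('bolt',r.x,r.fun.round(1),bolt(r.x[0]))
def cap(a,l=80): return T(*st,[[34-l*np.cos(a)+6*np.sin(a),-90,85+l*np.sin(a)+6*np.cos(a)]])
for a in (1.3,1.45,1.57,1.7): print(a,((proj(ct,cap(a))+.35-[155,140])*3.2).round(),((proj(cs,cap(a))+.3-[180,140])*2.7).round())
P=[[0,150,70],[0,-90,85],[45,-115,284],[0,30,82.5]]
print(((proj(ct,T(*st,P))+.35-[155,140])*3.2).round(),((proj(cs,T(*st,P))+.3-[180,140])*2.7).round());print(T(*st,P))
for n,uv,z in(('roll',[420,303],45),('punnet',[273,340],40),('bottle',[492,38],160),('jar',[217,57],80),('wr1',[708,345],5),('wr2',[765,470],5)):print(n,onz(ct,t(uv),z).round())
E
python3 fit.py
```

```text
stand [ 5.50167100e+02 -1.51755252e+02 -2.92325139e-01] res [ 0.1 -0.8 -0.  -0.6  0.5 -0.1 -0.4 -0.  -0.7  0.1 -0.5  0.1  0.4 -0.1]
tube [ 4.58087172e+02  2.55695571e+02 -1.69041231e-01] [ 0.  -0.9 -0.4  0.1  0.4 -0.1 -0.9  0.7]
bolt [0.93540876] [ 6.1 -0.3  2.7  6. ] [[ 416.98523833 -205.66188278   98.66613828]]
1.3 [[607. 171.]] [[477. 366.]]
1.45 [[610. 160.]] [[491. 363.]]
1.57 [[612. 152.]] [[502. 362.]]
1.7 [[614. 143.]] [[513. 361.]]
[[379. 157.]
 [593. 207.]
 [656. 117.]
 [485. 180.]] [[381. 222.]
 [443. 415.]
 [546. 304.]
 [410. 308.]]
[[ 593.39402497   -8.11879113   70.        ]
 [ 524.23094477 -237.93712882   85.        ]
 [ 560.11739557 -274.84461654  284.        ]
 [ 558.81248487 -123.02795998   82.5       ]]
roll [432. -48.  45.]
punnet [398. 114.  40.]
bottle [ 693. -132.  160.]
jar [712. 169.  80.]
wr1 [ 381. -368.    5.]
wr2 [ 241. -419.    5.]
```

```bash
cat > fit2.py <<'E'
exec(open('fit.py').read().split("# bolt")[0].replace('print','(lambda *a:0)'))
F=[[0,150,83],[45,-115,309],[45,-205,10]]
ft=t([[360,161],[637,116],[672,218]]); fsd=s([[369,204],[537,270],[500,546]])
def f(p):
    x,y,w,dy,a,c=p
    W=T(x,y,w,np.array(B)+[0,dy,0]); G=T(x,y,w,F)
    bo=T(x,y,w,[[-46-82*np.sin(a),-90,50+82*np.cos(a)]]); 
    return np.r_[(proj(ct,W)-bt)[:3].ravel(),(proj(cs,W)-bs).ravel(),(proj(ct,G)-ft).ravel(),(proj(cs,G)-fsd).ravel(),(proj(ct,bo)-t([551,304])).ravel(),(proj(cs,bo)-s([315,408])).ravel()]
r=least_squares(f,[550,-150,-.29,-20,1.3,1.6],x_scale=[100,100,1,10,1,1],loss='soft_l1'); p=r.x; st=p[:3]
print(p,f(p).round(1).reshape(-1,2).tolist())
def cap(a,l=80): return T(*st,[[34-l*np.cos(a)+6*np.sin(a),-90,85+l*np.sin(a)+6*np.cos(a)]])
for a in (1.3,1.45,1.57,1.7): print(a,((proj(ct,cap(a))+.35-[155,140])*3.2).round(),((proj(cs,cap(a))+.3-[180,140])*2.7).round())
P=[[0,30,82.5],[0,-90,85],[45,-115,284]]
print(T(*st,P))
E
python3 fit2.py
```

```text
[ 5.50806009e+02 -1.33269847e+02 -2.96098598e-01 -1.78422899e+01
  9.35778621e-01  1.60000000e+00] [[-0.1, 0.2], [-0.4, 0.4], [0.1, 1.4], [-1.7, 0.2], [-2.0, 0.2], [-2.8, 0.4], [-1.8, 0.3], [0.7, -2.6], [1.3, -2.0], [1.2, -1.9], [2.0, -0.8], [0.8, -1.3], [1.2, -0.3], [0.5, -0.2], [-0.8, -0.5]]
1.3 [[589. 172.]] [[465. 349.]]
1.45 [[592. 161.]] [[479. 346.]]
1.57 [[594. 152.]] [[490. 345.]]
1.7 [[596. 143.]] [[501. 344.]]
[[ 559.55973322 -104.57538189   82.5       ]
 [ 524.5448354  -219.35324096   85.        ]
 [ 560.29176217 -256.39588161  284.        ]]
```

>>> {"name": "jog_arm", "arguments": {"targets": [{"xyz": [-0.515,-0.182,0],"spin": 0},{"xyz": [-0.515,-0.182,0],"spin": 0},{"xyz": [-0.515,-0.182,0],"spin": 0},{"xyz": [-0.515,-0.182,0],"spin": 0},{"xyz": [-0.515,-0.182,0],"spin": 0},{"xyz": [-0.515,-0.182,0],"spin": 0},{"xyz": [-0.515,-0.182,0],"spin": 0},{"xyz": [-0.515,-0.182,0],"spin": -1},{"xyz": [0,0,0],"spin": -1},{"xyz": [0,0,0],"spin": 0}], "gripper": 60}}

```text
time: 1.35
tool_pos: [458.1, 255.9, 205.6]
tcp_rot: [-3.141, -0.001, 2.958]
contact_force: [-0.6, 0.6, 0.9]
grip_width: 55.2
finger_force: 0.0
```

```bash
cat >> h.py <<'E'
def plan(x,y,z,yaw):
    o=bot.get_obs(); R=Ro.from_euler('xyz',o['tcp_rot']).as_matrix()
    dy=(yaw-o['tcp_rot'][2]+np.pi/2)%np.pi-np.pi/2
    print('t',o['time'],'tcp',o['tool_pos'].round(1),'rot',o['tcp_rot'].round(3),'F',o['contact_force'].round(1),'w',round(o['grip_width'],1),round(o['finger_force'],1))
    print('shift tool units total',(R.T@(np.array([x,y,z])-o['tool_pos'])/80).round(3),'spin total',round(-dy*10,2))
E
python3 - <<'E'
from h import *
c=cam('wrist'); im=bot.capture('wrist'); cv2.imwrite('pics/w1.png',im)
for y in(458.,):print(proj(c,T(458,255.7,-.169,[[160,0,52],[0,0,52],[-160,0,52],[0,17,52],[0,-17,52]])).round())
plan(458,255.7,33,-.169)
E
```

```text
[[281. 320.]
 [279. 190.]
 [276.  20.]
 [295. 190.]
 [263. 190.]]
t 1.4 tcp [457.8 256.2 205.8] rot [-3.141e+00 -1.000e-03  2.958e+00] F [-0.2  0.4  0.7] w 55.0 0.0
shift tool units total [-0.005 -0.006  2.16 ] spin total -0.15
```

View pics/w1.png

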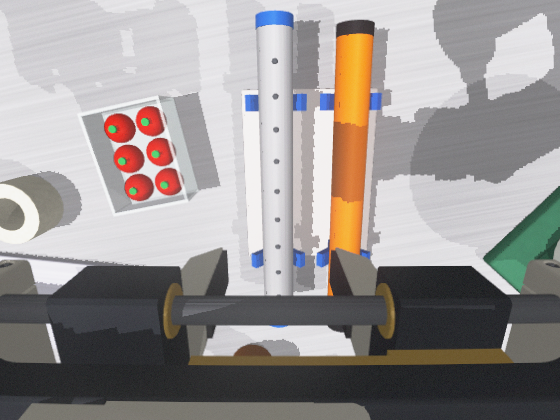

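Wrist view: steel tube runs along column ~277 (blue ends at (275,20) and (279,325)), the orange spare at column ~350; it matches the estimate, so go down.

>>> {"name": "jog_arm", "arguments": {"targets": [{"xyz": [0,0,0.43],"spin": -0.15},{"xyz": [0,0,0.43],"spin": 0},{"xyz": [0,0,0.43],"spin": 0},{"xyz": [0,0,0.43],"spin": 0},{"xyz": [0,0,0.3],"spin": 0},{"xyz": [0,0,0.14],"spin": 0},{"xyz": [0,0,0],"spin": 0},{"xyz": [0,0,0],"spin": 0},{"xyz": [0,0,0],"spin": 0},{"xyz": [0,0,0],"spin": 0}]}}

```text
time: 2.65
tool_pos: [458.4, 256.5, 33.9]
tcp_rot: [3.141, 0.001, 2.975]
contact_force: [1.3, 0.1, 0.4]
grip_width: 55.3
finger_force: 0.0
```

>>> {"name": "jog_arm", "arguments": {"targets": [{"xyz": [0,0,0],"spin": 0},{"xyz": [0,0,0],"spin": 0},{"xyz": [0,0,0],"spin": 0},{"xyz": [0,0,0],"spin": 0},{"xyz": [0,0,0],"spin": 0},{"xyz": [0,0,0],"spin": 0},{"xyz": [0,0,-0.1],"spin": 0},{"xyz": [0,0,-0.2],"spin": 0},{"xyz": [0,0,-0.3],"spin": 0},{"xyz": [0,0,-0.4],"spin": 0}], "gripper": 0}}

```text
time: 3.9
tool_pos: [457.4, 256.4, 113.5]
tcp_rot: [-3.141, -0.002, 2.975]
contact_force: [0.1, -0.1, -2.8]
grip_width: 32.4
finger_force: 29.7
```

>>> {"name": "jog_arm", "arguments": {"targets": [{"xyz": [0,0,-0.4],"spin": 1},{"xyz": [0,0,-0.4],"spin": 1},{"xyz": [0,0,-0.4],"spin": 1},{"xyz": [0,0,-0.4],"spin": 1},{"xyz": [0,0,-0.1],"spin": 1},{"xyz": [0,0,0],"spin": 1},{"xyz": [0,0,0],"spin": 1},{"xyz": [0,0,0],"spin": 1},{"xyz": [0,0,0],"spin": 1},{"xyz": [0,0,0],"spin": 1}]}}

```text
time: 5.15
tool_pos: [457.7, 256.5, 249.2]
tcp_rot: [-3.141, -0.0, 1.972]
contact_force: [-0.5, 0.4, -2.2]
grip_width: 32.4
finger_force: 29.7
```

```bash
cat > fit3.py <<'E'
exec(open('fit.py').read().split("# bolt")[0].replace('print','(lambda *a:0)'))
F=[[0,150,83],[45,-115,309],[45,-205,10]]
ft=t([[360,161],[637,116],[672,218]]); fsd=s([[369,204],[537,270],[500,546]])
def f(p):
    x,y,w,dy,a,dx=p
    W=T(x,y,w,np.array(B)+[dx,dy,0]); G=T(x,y,w,F)
    bo=T(x,y,w,[[-46-82*np.sin(a),-90,50+82*np.cos(a)]]); 
    return np.r_[(proj(ct,W)-bt)[:3].ravel(),(proj(cs,W)-bs).ravel(),(proj(ct,G)-ft).ravel(),(proj(cs,G)-fsd).ravel(),(proj(ct,bo)-t([551,304])).ravel(),(proj(cs,bo)-s([315,408])).ravel()]
r=least_squares(f,[550,-150,-.29,-20,1.3,0],x_scale=[100,100,1,10,1,10],loss='soft_l1'); p=r.x; st=p[:3]
print(p,f(p).round(1).reshape(-1,2).tolist())
for a in (1.2,1.3,1.45,1.57,1.7):
  Q=T(*st,[[34-l*np.cos(a)+o*np.sin(a),-90+y,85+l*np.sin(a)+o*np.cos(a)] for l,o,y in((99,6,-20),(99,6,20),(61,6,20))])
  print(a,((proj(ct,Q)+.35-[155,140])*3.2).round().tolist(),((proj(cs,Q)+.3-[180,140])*2.7).round().tolist())
E
python3 fit3.py; python3 -c "
import cv2,numpy as np
t=cv2.imread('pics/top0.png');s=cv2.imread('pics/side0.png')
a=cv2.resize(t[175:255,300:380],(400,400),interpolation=cv2.INTER_CUBIC);b=cv2.resize(s[240:320,280:360],(400,400),interpolation=cv2.INTER_CUBIC)
cv2.imwrite('pics/cl.png',np.hstack([a,b]))"
```

```text
[ 5.45620636e+02 -1.32763301e+02 -2.90322329e-01 -1.68672148e+01
  8.63526847e-01  9.73430031e+00] [[0.0, -0.7], [-0.0, -0.5], [0.5, -0.1], [-0.6, -0.0], [-0.8, 0.1], [-0.3, 0.1], [0.5, -0.2], [0.5, -0.9], [1.2, -0.5], [1.1, -0.8], [0.0, -0.3], [-1.3, -0.7], [-0.3, 0.3], [1.1, -0.1], [-1.0, -0.8]]
1.2 [[607.0, 190.0], [568.0, 180.0], [568.0, 177.0]] [[453.0, 363.0], [440.0, 323.0], [450.0, 344.0]]
1.3 [[609.0, 181.0], [571.0, 171.0], [569.0, 172.0]] [[464.0, 360.0], [451.0, 320.0], [457.0, 342.0]]
1.45 [[613.0, 167.0], [574.0, 157.0], [571.0, 163.0]] [[482.0, 356.0], [468.0, 317.0], [467.0, 340.0]]
1.57 [[615.0, 156.0], [577.0, 146.0], [573.0, 157.0]] [[496.0, 354.0], [482.0, 315.0], [475.0, 339.0]]
1.7 [[618.0, 145.0], [580.0, 135.0], [574.0, 150.0]] [[510.0, 353.0], [496.0, 314.0], [483.0, 339.0]]
```

View pics/cl.png

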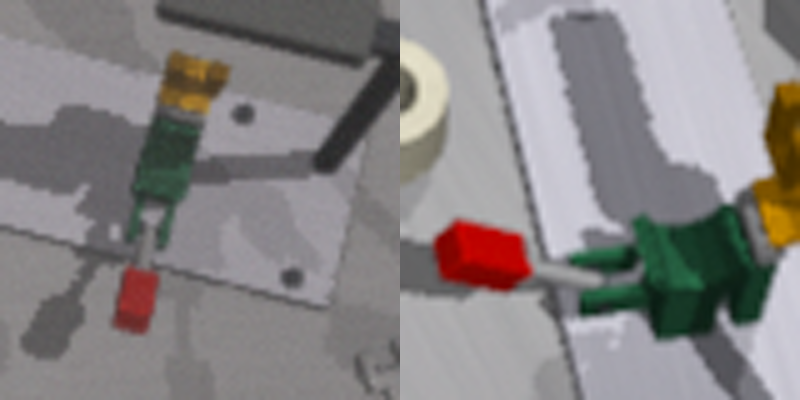

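The crop shows the yellow half upright (tips top (573,145), side (475,316), so angle ≈1.5–1.57), and the bolt leaning ~0.9 with its handle at top-crop (552,304). The lamp rules out a vertical hand over the upright half, and the tool cannot tilt. I'll use the held tube's end to nudge the yellow half partway down first, to ~0.8.

>>> {"name": "jog_arm", "arguments": {"targets": [{"xyz": [0,0,0],"spin": 1},{"xyz": [0,0,0],"spin": 1},{"xyz": [0,0,0],"spin": 1},{"xyz": [0,0,0],"spin": 1},{"xyz": [0,0,0],"spin": 1},{"xyz": [0,0,0],"spin": 1},{"xyz": [0,0,0],"spin": 0.9},{"xyz": [-0.2,0.25,0],"spin": 0},{"xyz": [-0.32,0.4,0],"spin": 0},{"xyz": [-0.32,0.4,0],"spin": 0}]}}

```text
time: 6.4
tool_pos: [519.9, 167.7, 249.3]
tcp_rot: [-3.141, -0.0, 1.286]
contact_force: [0.7, 0.8, -2.1]
grip_width: 32.2
finger_force: 29.7
```

>>> {"name": "jog_arm", "arguments": {"targets": [{"xyz": [-0.32,0.4,0],"spin": 0},{"xyz": [-0.32,0.4,0],"spin": 0},{"xyz": [-0.32,0.4,0],"spin": 0},{"xyz": [-0.32,0.4,0],"spin": 0},{"xyz": [-0.32,0.4,0],"spin": 0},{"xyz": [-0.12,0.18,0],"spin": 0},{"xyz": [0,0,0],"spin": 0},{"xyz": [0,0,0],"spin": 0},{"xyz": [0,0,0],"spin": 0},{"xyz": [0,0,0],"spin": 0}]}}

```text
time: 7.65
tool_pos: [647.9, -12.3, 249.7]
tcp_rot: [3.141, -0.0, 1.286]
contact_force: [0.1, -0.7, -3.0]
grip_width: 32.2
finger_force: 29.7
```

```bash
cat >> h.py <<'E'
ST=[546,-130,-.29]
def ps(x,y,z,yaw=np.pi/2): plan(*T(*ST,[[x,y,0]])[0][:2],z,ST[2]+yaw)
E
python3 - <<'E'
from h import *
ps(64,140,155)
im=[bot.capture(n) for n in('top','side')]
a=cv2.resize(im[0][150:270,250:390],(400,343),interpolation=cv2.INTER_CUBIC);b=cv2.resize(im[1][150:320,280:420],(400,486),interpolation=cv2.INTER_CUBIC)
a=np.vstack([a,np.zeros((143,400,3),np.uint8)]);cv2.imwrite('pics/h1.png',np.hstack([a,b]))
E
```

```text
t 7.65 tcp [647.9 -12.3 249.7] rot [ 3.141 -0.     1.286] F [ 0.1 -0.7 -3. ] w 32.2 29.7
shift tool units total [-2.500e-02 -1.000e-03  1.183e+00] spin total 0.05
```

View pics/h1.png

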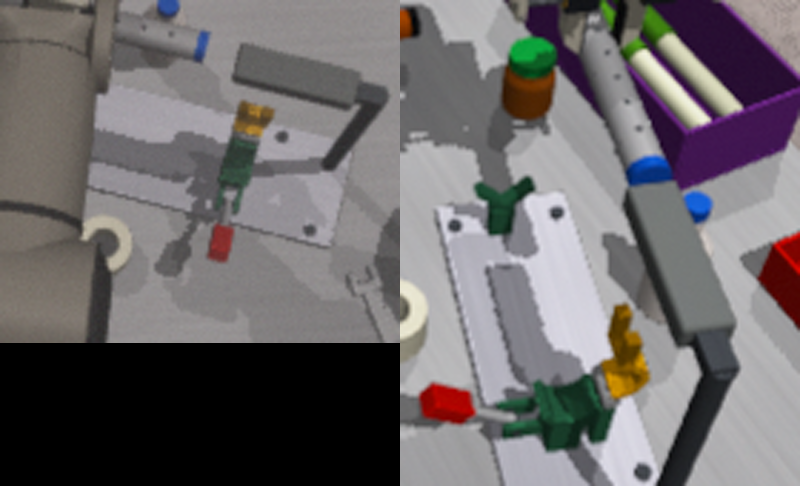

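>>> {"name": "jog_arm", "arguments": {"targets": [{"xyz": [0,0.03,0.3],"spin": 0.05},{"xyz": [0,0,0.4],"spin": 0},{"xyz": [0,0,0.37],"spin": 0},{"xyz": [0,0,0],"spin": 0},{"xyz": [-0.2,0,0],"spin": 0},{"xyz": [-0.3,0,0],"spin": 0},{"xyz": [-0.3,0,0],"spin": 0},{"xyz": [-0.3,0,0],"spin": 0},{"xyz": [-0.3,0,0],"spin": 0},{"xyz": [0,0,0],"spin": 0}]}}

```text
time: 9.0
tool_pos: [617.8, -124.4, 165.0]
tcp_rot: [3.14, 0.001, 1.276]
contact_force: [-0.5, -0.1, -3.6]
grip_width: 32.4
finger_force: 29.7
```

>>> {"name": "jog_arm", "arguments": {"targets": [{"xyz": [0,-0.1,0],"spin": 0},{"xyz": [0,-0.1,0],"spin": 0},{"xyz": [0,-0.1,0],"spin": 0},{"xyz": [0,-0.1,0.06],"spin": 0},{"xyz": [0,-0.1,0.06],"spin": 0},{"xyz": [0,-0.1,0.06],"spin": 0},{"xyz": [0,-0.1,0],"spin": 0},{"xyz": [0,0,0],"spin": 0},{"xyz": [0,0,0],"spin": 0},{"xyz": [0,0,0],"spin": 0}]}}

```text
time: 10.25
tool_pos: [564.8, -105.0, 149.3]
tcp_rot: [-3.142, -0.0, 1.28]
contact_force: [0.5, -0.6, -2.2]
grip_width: 32.1
finger_force: 29.7
```

Run:
```python
from h import *
ps(0,25,148)
im=[bot.capture(n) for n in('top','side')]
a=cv2.resize(im[0][150:270,250:390],(400,343),interpolation=cv2.INTER_CUBIC);b=cv2.resize(im[1][150:320,280:420],(400,486),interpolation=cv2.INTER_CUBIC)
a=np.vstack([a,np.zeros((143,400,3),np.uint8)]);cv2.imwrite('pics/h2.png',np.hstack([a,b]))
```

```text
t 10.25 tcp [ 564.8 -105.   149.3] rot [-3.142 -0.     1.28 ] F [ 0.5 -0.6 -2.2] w 32.1 29.7
shift tool units total [-0.054 -0.136  0.016] spin total -0.01
```

View pics/h2.png

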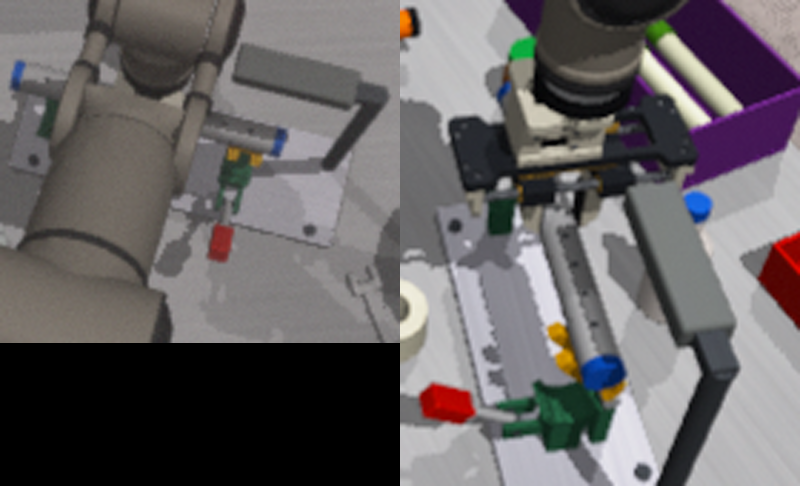

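>>> {"name": "jog_arm", "arguments": {"targets": [{"xyz": [0,-0.1,0],"spin": 0},{"xyz": [0,-0.09,0],"spin": 0},{"xyz": [0,0,0],"spin": 0},{"xyz": [0,0.15,0],"spin": 0},{"xyz": [0.2,0.05,0],"spin": 0},{"xyz": [0.4,0,0],"spin": 0},{"xyz": [0.4,0,0],"spin": 0},{"xyz": [0.05,-0.1,0],"spin": 0},{"xyz": [0,-0.4,0],"spin": 0},{"xyz": [0,-0.4,0],"spin": 0}]}}

```text
time: 11.6
tool_pos: [519.7, -3.6, 148.9]
tcp_rot: [-3.141, 0.0, 1.28]
contact_force: [-0.3, 0.6, -2.0]
grip_width: 32.3
finger_force: 29.7
```

>>> {"name": "jog_arm", "arguments": {"targets": [{"xyz": [0,-0.2,0],"spin": 0},{"xyz": [0,0,0],"spin": 0},{"xyz": [-0.3,0,0],"spin": 0},{"xyz": [-0.4,0,0],"spin": 0},{"xyz": [-0.35,0,0],"spin": 0},{"xyz": [0,0,0],"spin": 0},{"xyz": [0,0,0],"spin": 0},{"xyz": [0,0,0],"spin": 0},{"xyz": [0,0,0],"spin": 0},{"xyz": [0,0,0],"spin": 0}]}}

```text
time: 12.85
tool_pos: [481.3, -79.6, 149.3]
tcp_rot: [3.142, -0.0, 1.281]
contact_force: [-0.2, -1.0, -2.7]
grip_width: 32.2
finger_force: 29.7
```

Run:
```python
from h import *
ps(-58,30,88); ps(0,30,88)
im=[bot.capture(n) for n in('top','side')]
a=cv2.resize(im[0][150:270,250:390],(400,343),interpolation=cv2.INTER_CUBIC);b=cv2.resize(im[1][150:320,260:400],(400,486),interpolation=cv2.INTER_CUBIC)
a=np.vstack([a,np.zeros((143,400,3),np.uint8)]);cv2.imwrite('pics/h3.png',np.hstack([a,b]))
```

```text
t 12.85 tcp [481.3 -79.6 149.3] rot [ 3.142 -0.     1.281] F [-0.2 -1.  -2.7] w 32.2 29.7
shift tool units total [0.002 0.23  0.766] spin total -0.0
t 12.85 tcp [481.3 -79.6 149.3] rot [ 3.142 -0.     1.281] F [-0.2 -1.  -2.7] w 32.2 29.7
shift tool units total [0.002 0.955 0.767] spin total -0.0
```

View pics/h3.png

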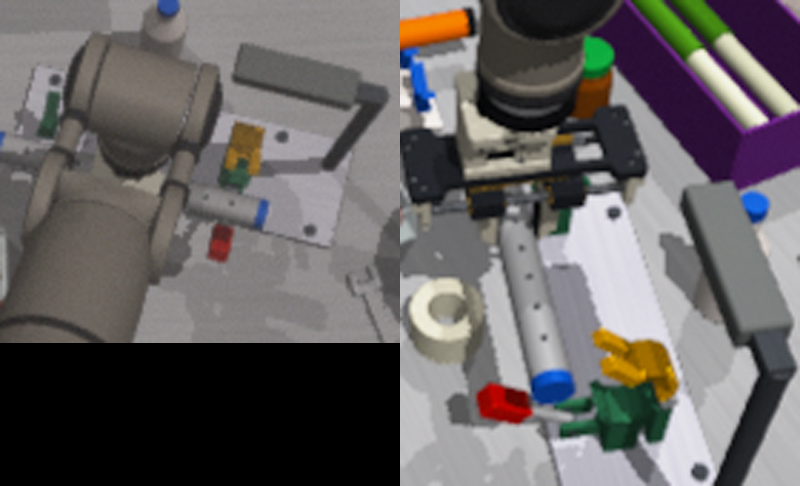

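>>> {"name": "jog_arm", "arguments": {"targets": [{"xyz": [0,0,0.2],"spin": 0},{"xyz": [0,0.08,0.25],"spin": 0},{"xyz": [0,0.15,0.3],"spin": 0},{"xyz": [0,0,0],"spin": 0},{"xyz": [0,0.2,0],"spin": 0},{"xyz": [0,0.2,0],"spin": 0},{"xyz": [0,0.2,0],"spin": 0},{"xyz": [0,0.1,0],"spin": 0},{"xyz": [0,0.03,0],"spin": 0},{"xyz": [0,0,0],"spin": 0}]}}

```text
time: 14.2
tool_pos: [554.5, -101.9, 89.5]
tcp_rot: [3.142, -0.0, 1.28]
contact_force: [0.1, -0.1, -3.3]
grip_width: 32.1
finger_force: 29.6
```

Run:
```python
from h import *
ps(0,30,65)
im=[bot.capture(n) for n in('top','side')]
a=cv2.resize(im[0][170:250,290:370],(400,400),interpolation=cv2.INTER_CUBIC);b=cv2.resize(im[1][220:320,290:370],(400,500),interpolation=cv2.INTER_CUBIC)
a=np.vstack([a,np.zeros((100,400,3),np.uint8)]);cv2.imwrite('pics/h4.png',np.hstack([a,b]))
```

```text
t 14.2 tcp [ 554.5 -101.9   89.5] rot [ 3.142 -0.     1.28 ] F [ 0.1 -0.1 -3.3] w 32.1 29.6
shift tool units total [ 0.007 -0.002  0.306] spin total -0.01
```

View pics/h4.png

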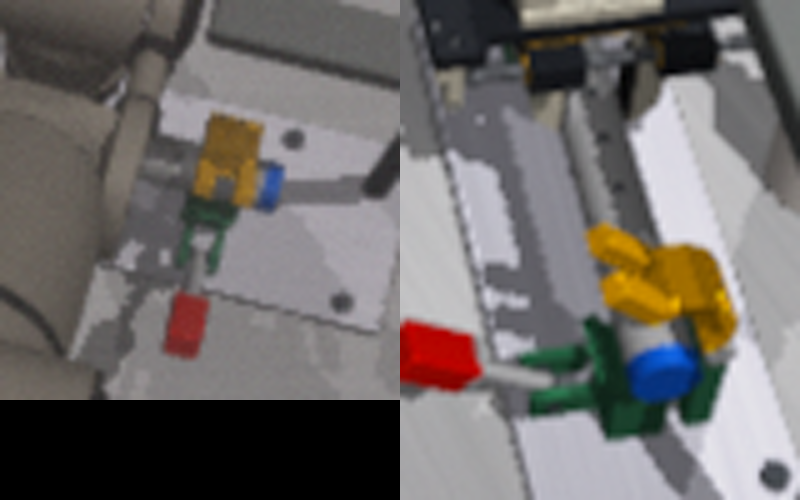

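The tube end (blue, side crop (663,372)) hovers centred over the saddle, beneath the yellow half leaning at ~0.8. That is my tenth picture, so I go by numbers from here. Lowering.

>>> {"name": "jog_arm", "arguments": {"targets": [{"xyz": [0,0,0.06],"spin": 0},{"xyz": [0,0,0.06],"spin": 0},{"xyz": [0,0,0.06],"spin": 0},{"xyz": [0,0,0.06],"spin": 0},{"xyz": [0,0,0.04],"spin": 0},{"xyz": [0,0,0.02],"spin": 0},{"xyz": [0,0,0],"spin": 0},{"xyz": [0,0,0],"spin": 0},{"xyz": [0,0,0],"spin": 0},{"xyz": [0,0,0],"spin": 0}]}}

```text
time: 15.55
tool_pos: [554.8, -102.0, 65.4]
tcp_rot: [3.141, -0.0, 1.28]
contact_force: [0.0, 0.1, -3.6]
grip_width: 32.3
finger_force: 29.7
```

>>> {"name": "jog_arm", "arguments": {"targets": [{"xyz": [0,0,0.02],"spin": 0},{"xyz": [0,0,0],"spin": 0},{"xyz": [0,0,0],"spin": 0},{"xyz": [0,0,0],"spin": 0},{"xyz": [0,0,0],"spin": 0},{"xyz": [0,0,0],"spin": 0},{"xyz": [0,0,0],"spin": 0},{"xyz": [0,0,0],"spin": 0},{"xyz": [0,0,0],"spin": 0},{"xyz": [0,0,0],"spin": 0}]}}

```text
time: 16.8
tool_pos: [554.9, -101.9, 64.1]
tcp_rot: [3.141, -0.0, 1.28]
contact_force: [-1.5, 0.7, 5.0]
grip_width: 32.2
finger_force: 30.1
```

>>> {"name": "jog_arm", "arguments": {"targets": [{"xyz": [0,0,0],"spin": 0},{"xyz": [0,0,0],"spin": 0},{"xyz": [0,0,0],"spin": 0},{"xyz": [0,0,0],"spin": 0},{"xyz": [0,0,0],"spin": 0},{"xyz": [0,0,-0.2],"spin": 0},{"xyz": [0,0,-0.4],"spin": 0},{"xyz": [0,0,-0.6],"spin": 0},{"xyz": [0,0,-0.6],"spin": 0},{"xyz": [0,0,-0.6],"spin": 0}], "gripper": 60}}

```text
time: 18.05
tool_pos: [554.6, -101.9, 258.7]
tcp_rot: [3.14, -0.0, 1.28]
contact_force: [-0.4, -0.9, 0.2]
grip_width: 55.2
finger_force: 0.0
```

```bash
cat > chk.py <<'E'
from h import *
def blob(im,lo,hi,box):
    x0,y0,x1,y1=box; m=cv2.inRange(cv2.cvtColor(im,cv2.COLOR_BGR2HSV),lo,hi); k=np.zeros_like(m);k[y0:y1,x0:x1]=m[y0:y1,x0:x1]
    n,l,s,c=cv2.connectedComponentsWithStats(k); 
    if n<2: return None
    i=1+s[1:,4].argmax(); return s[i].tolist(),c[i].round(1).tolist()
for n in('top','side'):
    c=cam(n);im=bot.capture(n);q=lambda P:proj(c,T(*ST,P)).round(1).tolist()
    u,v=map(int,proj(c,T(*ST,[[0,-90,85]]))[0]);bx=(max(u-70,0),v-70,u+70,v+70)
    print(n,'blue',blob(im,(105,130,50),(130,255,255),bx),'exp',q([[0,-130,82.5],[0,190,82.5]]))
    print(' yellow',blob(im,(15,150,60),(30,255,255),bx)); print(' red',[blob(im,(0,170,80),(6,255,255),bx)])
    for a in(0,.6,.8,1.): print('  cap',a,q([[34-l*np.cos(a)+6*np.sin(a),-90,85+l*np.sin(a)+6*np.cos(a)] for l in(80,99)]))
    for a in(0,.8,.9,1.): print('  bolt',a,q([[-46-75*np.sin(a),-90,50+75*np.cos(a)]]))
    cv2.imwrite(f'pics/z_{n}_{bot.get_obs()["time"]:.1f}.png',im)
E
python3 chk.py
```

```text
top blue ([342, 205, 3, 8, 16], [343.0, 208.4]) exp [[344.9, 208.7], [255.8, 186.3]]
 yellow ([329, 194, 12, 17, 125], [335.4, 201.1])
 red [([324, 229, 7, 9, 40], [327.2, 233.0])]
  cap 0 [[330.9, 217.8], [329.6, 223.1]]
  cap 0.6 [[333.6, 210.0], [332.9, 213.7]]
  cap 0.8 [[334.7, 206.0], [334.3, 208.8]]
  cap 1.0 [[336.0, 201.6], [335.8, 203.3]]
  bolt 0 [[332.0, 215.6]]
  bolt 0.8 [[327.6, 232.1]]
  bolt 0.9 [[327.1, 233.8]]
  bolt 1.0 [[326.7, 235.4]]
side blue ([334, 294, 15, 11, 130], [341.3, 298.9]) exp [[342.0, 301.8], [312.9, 204.0]]
 yellow ([327, 265, 30, 25, 409], [342.2, 276.5])
 red [([287, 285, 19, 13, 189], [295.8, 290.9])]
  cap 0 [[319.8, 288.1], [312.2, 289.2]]
  cap 0.6 [[328.7, 277.7], [322.7, 276.2]]
  cap 0.8 [[333.9, 274.5], [329.0, 272.1]]
  cap 1.0 [[339.8, 271.7], [336.4, 268.5]]
  bolt 0 [[321.1, 280.9]]
  bolt 0.8 [[298.5, 288.8]]
  bolt 0.9 [[296.3, 290.3]]
  bolt 1.0 [[294.5, 291.8]]
```

>>> {"name": "jog_arm", "arguments": {"targets": [{"xyz": [0,0,0],"spin": -1},{"xyz": [0,0,0],"spin": -1},{"xyz": [0,0,0],"spin": -1},{"xyz": [0,0,0],"spin": -1},{"xyz": [0,0,0],"spin": -1},{"xyz": [0,0,0],"spin": -1},{"xyz": [0,0,0],"spin": -1},{"xyz": [0,0,0],"spin": -1},{"xyz": [0,0,0],"spin": -1},{"xyz": [0,0,0],"spin": -1}], "gripper": 0}}

```text
time: 19.4
tool_pos: [554.5, -101.9, 255.9]
tcp_rot: [3.142, -0.0, 2.283]
contact_force: [0.1, -0.8, -0.7]
grip_width: 0.7
finger_force: 0.0
```

>>> {"name": "jog_arm", "arguments": {"targets": [{"xyz": [0,0,0],"spin": -1},{"xyz": [0,0,0],"spin": -1},{"xyz": [0,0,0],"spin": -1},{"xyz": [0,0,0],"spin": -1},{"xyz": [0,0,0],"spin": -1},{"xyz": [0,0,0],"spin": -0.7},{"xyz": [0.2,0,0],"spin": 0},{"xyz": [0.15,-0.3,0],"spin": 0},{"xyz": [0,-0.5,0],"spin": 0},{"xyz": [0,-0.5,0],"spin": 0}]}}

```text
time: 20.65
tool_pos: [497.4, -194.1, 256.1]
tcp_rot: [3.142, 0.0, 2.851]
contact_force: [0.2, -0.5, 0.2]
grip_width: 0.8
finger_force: 0.0
```

>>> {"name": "jog_arm", "arguments": {"targets": [{"xyz": [0,-0.2,0],"spin": 0},{"xyz": [0,0,0],"spin": 0},{"xyz": [0,0,0],"spin": 0},{"xyz": [0,0,0.2],"spin": 0},{"xyz": [0,0,0.3],"spin": 0},{"xyz": [0,0,0.3],"spin": 0},{"xyz": [0,0,0.2],"spin": 0},{"xyz": [0,0,0],"spin": 0},{"xyz": [0,0,0],"spin": 0},{"xyz": [0,0,0],"spin": 0}]}}

```text
time: 21.9
tool_pos: [493.9, -208.8, 176.6]
tcp_rot: [-3.141, 0.002, 2.85]
contact_force: [-0.7, 0.8, -0.3]
grip_width: 0.3
finger_force: 0.0
```

```bash
python3 -c "
from h import *
ps(-28,-90,160,np.pi)"
```

```text
t 21.9 tcp [ 493.9 -208.8  176.6] rot [-3.141e+00  2.000e-03  2.850e+00] F [-0.7  0.8 -0.3] w 0.3 0.0
shift tool units total [0.008 0.005 0.207] spin total -0.01
```

>>> {"name": "jog_arm", "arguments": {"targets": [{"xyz": [0,0,0.15],"spin": 0},{"xyz": [0,0,0.1],"spin": 0},{"xyz": [0.02,0,0.1],"spin": 0},{"xyz": [0.03,0,0.1],"spin": 0},{"xyz": [0.03,0,0.1],"spin": 0},{"xyz": [0.03,0,0.1],"spin": 0},{"xyz": [0.03,0,0.1],"spin": 0},{"xyz": [0.03,0,0.08],"spin": 0},{"xyz": [0.03,0,0.05],"spin": 0},{"xyz": [0,0,0],"spin": 0}]}}

```text
time: 23.15
tool_pos: [478.1, -204.2, 105.0]
tcp_rot: [3.141, -0.0, 2.85]
contact_force: [-0.2, -0.3, -0.0]
grip_width: 0.4
finger_force: 0.0
```

```bash
python3 chk.py | grep -v '  '; python3 -c "
from h import *
ps(-44,-90,97,np.pi)"
```

```text
top blue ([305, 148, 7, 7, 37], [308.3, 151.1]) exp [[344.9, 208.7], [255.8, 186.3]]
 yellow None
 red [None]
side blue ([379, 217, 10, 11, 74], [383.9, 221.4]) exp [[342.0, 301.8], [312.9, 204.0]]
 yellow ([345, 273, 5, 6, 16], [347.1, 275.8])
 red [([287, 284, 19, 14, 191], [295.8, 290.8])]
t 23.25 tcp [ 478.5 -204.4  105.4] rot [3.142e+00 1.000e-03 2.850e+00] F [-0.5 -0.  -0.3] w 0.3 0.0
shift tool units total [0.007 0.007 0.105] spin total -0.02
```

>>> {"name": "jog_arm", "arguments": {"targets": [{"xyz": [0,0,0.04],"spin": 0},{"xyz": [0,0,0.04],"spin": 0},{"xyz": [0,0,0.02],"spin": 0},{"xyz": [0,0,0],"spin": 0},{"xyz": [0,0,0],"spin": 0},{"xyz": [0,0,0],"spin": 0},{"xyz": [0,0,0],"spin": 0},{"xyz": [0,0,0],"spin": 0},{"xyz": [0,0,0],"spin": 0},{"xyz": [0,0,0],"spin": 0}]}}

```text
time: 24.5
tool_pos: [478.1, -204.2, 97.3]
tcp_rot: [3.142, 0.0, 2.85]
contact_force: [0.1, 0.3, 1.4]
grip_width: 0.5
finger_force: 0.0
```

>>> {"name": "jog_arm", "arguments": {"targets": [{"xyz": [0,0,0.015],"spin": 0},{"xyz": [0,0,0.015],"spin": 0},{"xyz": [0,0,0],"spin": 0},{"xyz": [0,0,0],"spin": 0},{"xyz": [0,0,0],"spin": 0},{"xyz": [0,0,0],"spin": 0},{"xyz": [0,0,0],"spin": 0},{"xyz": [0,0,0],"spin": 0},{"xyz": [0,0,0],"spin": 0},{"xyz": [0,0,0],"spin": 0}]}}

```text
time: 25.75
tool_pos: [478.1, -204.2, 94.9]
tcp_rot: [3.142, 0.0, 2.85]
contact_force: [0.6, -0.7, -0.2]
grip_width: 0.3
finger_force: 0.0
```

>>> {"name": "jog_arm", "arguments": {"targets": [{"xyz": [0.2,0,-0.3],"spin": 0},{"xyz": [0.4,0,-0.6],"spin": 0},{"xyz": [0.4,0,-0.6],"spin": 0},{"xyz": [0.5,0,-0.5],"spin": 0},{"xyz": [0.5,0,0],"spin": 0},{"xyz": [0.5,0,0],"spin": 0},{"xyz": [0,0,0],"spin": 0},{"xyz": [0,0,0],"spin": 0},{"xyz": [0,0,0],"spin": 0},{"xyz": [0,0,0],"spin": 0}]}}

```text
time: 27.0
tool_pos: [287.0, -146.8, 254.7]
tcp_rot: [3.141, -0.001, 2.85]
contact_force: [0.3, 0.0, 0.5]
grip_width: 0.4
finger_force: 0.0
```

```bash
python3 chk.py
```

```text
top blue ([306, 148, 6, 7, 36], [308.4, 151.1]) exp [[344.9, 208.7], [255.8, 186.3]]
 yellow ([326, 198, 14, 23, 183], [333.3, 208.2])
 red [None]
  cap 0 [[330.9, 217.8], [329.6, 223.1]]
  cap 0.6 [[333.6, 210.0], [332.9, 213.7]]
  cap 0.8 [[334.7, 206.0], [334.3, 208.8]]
  cap 1.0 [[336.0, 201.6], [335.8, 203.3]]
  bolt 0 [[332.0, 215.6]]
  bolt 0.8 [[327.6, 232.1]]
  bolt 0.9 [[327.1, 233.8]]
  bolt 1.0 [[326.7, 235.4]]
side blue ([334, 294, 15, 11, 130], [341.3, 298.9]) exp [[342.0, 301.8], [312.9, 204.0]]
 yellow ([315, 273, 37, 20, 506], [332.8, 282.5])
 red [([287, 284, 19, 14, 191], [295.8, 290.9])]
  cap 0 [[319.8, 288.1], [312.2, 289.2]]
  cap 0.6 [[328.7, 277.7], [322.7, 276.2]]
  cap 0.8 [[333.9, 274.5], [329.0, 272.1]]
  cap 1.0 [[339.8, 271.7], [336.4, 268.5]]
  bolt 0 [[321.1, 280.9]]
  bolt 0.8 [[298.5, 288.8]]
  bolt 0.9 [[296.3, 290.3]]
  bolt 1.0 [[294.5, 291.8]]
```

>>> {"name": "jog_arm", "arguments": {"targets": [{"xyz": [-0.4,0,0],"spin": 0},{"xyz": [-0.5,0,0],"spin": 0},{"xyz": [-0.5,0,0.1],"spin": 0},{"xyz": [-0.5,0,0.3],"spin": 0},{"xyz": [-0.5,0,0.4],"spin": 0},{"xyz": [0,0,0.4],"spin": 0},{"xyz": [0,0,0.35],"spin": 0},{"xyz": [0,0,0],"spin": 0},{"xyz": [0,0,0],"spin": 0},{"xyz": [0,0,0],"spin": 0}], "gripper": 18}}

```text
time: 28.35
tool_pos: [471.2, -202.4, 132.3]
tcp_rot: [-3.141, 0.003, 2.85]
contact_force: [1.4, 0.4, 0.0]
grip_width: 16.5
finger_force: 0.0
```

```bash
python3 -c "
from h import *
ps(-50,-90,97,np.pi)"
```

```text
t 28.35 tcp [ 471.2 -202.4  132.3] rot [-3.141e+00  3.000e-03  2.850e+00] F [1.4 0.4 0. ] w 16.5 0.0
shift tool units total [-0.011  0.01   0.441] spin total -0.02
```

>>> {"name": "jog_arm", "arguments": {"targets": [{"xyz": [0,0,0.1],"spin": 0},{"xyz": [0,0,0.1],"spin": 0},{"xyz": [0,0,0.1],"spin": 0},{"xyz": [0,0,0.06],"spin": 0},{"xyz": [0,0,0.04],"spin": 0},{"xyz": [0,0,0.02],"spin": 0},{"xyz": [0,0,0.02],"spin": 0},{"xyz": [0,0,0],"spin": 0},{"xyz": [0,0,0],"spin": 0},{"xyz": [0,0,0],"spin": 0}]}}

```text
time: 29.6
tool_pos: [470.5, -202.0, 95.8]
tcp_rot: [3.142, 0.0, 2.85]
contact_force: [0.3, 1.1, -0.9]
grip_width: 16.5
finger_force: 0.0
```

>>> {"name": "jog_arm", "arguments": {"targets": [{"xyz": [0,0,0.02],"spin": 0},{"xyz": [0,0,0],"spin": 0},{"xyz": [0,0,0.02],"spin": 0},{"xyz": [0,0,0],"spin": 0},{"xyz": [0,0,0],"spin": 0},{"xyz": [0,0,0],"spin": 0},{"xyz": [0,0,0],"spin": 0},{"xyz": [0,0,0],"spin": 0},{"xyz": [0,0,0],"spin": 0},{"xyz": [0,0,0],"spin": 0}]}}

```text
time: 30.85
tool_pos: [470.4, -201.9, 92.5]
tcp_rot: [3.141, -0.0, 2.85]
contact_force: [0.1, 0.0, 0.8]
grip_width: 16.5
finger_force: 0.0
```

Run:
```python
from h import *
def show(im,x0,y0,x1,y1):
    h=cv2.cvtColor(im,cv2.COLOR_BGR2HSV)
    for y in range(y0,y1):
        r=''
        for x in range(x0,x1):
            H,S,V=map(int,h[y,x]); r+='.' if S<90 or V<30 else 'Y' if 12<=H<=32 else 'R' if H<8 else 'g' if 45<=H<=95 else 'B' if 100<=H<=130 else '.'
        print(y,r)
im=cv2.imread('pics/z_side_27.0.png') if __import__('os').path.exists('pics/z_side_27.0.png') else None
import glob;print(sorted(glob.glob('pics/z_*')))
show(cv2.imread(sorted(glob.glob('pics/z_side_27*'))[0]),285,255,360,312)
c=cam('side')
for a in(0,.1,.2,.3):print(a,[proj(c,T(*ST,[[34-l*np.cos(a)+o*np.sin(a),-90+y,85+l*np.sin(a)+o*np.cos(a)]]))[0].round(1).tolist() for l,o,y in((99,12,20),(99,12,-20),(99,0,-20),(61,12,20))])
show(bot.capture('side'),285,255,360,312)
```

```text
['pics/z_side_18.1.png', 'pics/z_side_23.2.png', 'pics/z_side_27.1.png', 'pics/z_top_18.1.png', 'pics/z_top_23.2.png', 'pics/z_top_27.1.png']
255 ...........................................................................
256 ...........................................................................
257 ...........................................................................
258 ...........................................................................
259 ...........................................................................
260 ...........................................................................
261 ...........................................................................
262 ...........................................................................
263 ...........................................................................
264 ...........................................................................
265 ...........................................................................
266 ..........................................................................
[... 7735 characters left out ...]
.................................ggBBBBBBBBBBBBgggg.........
304 ..............................................gggggBBBBBBBB................
305 ..............................................ggggggggg.g..................
306 ..............................................gggggggg.....................
307 ...........................................................................
308 ...........................................................................
309 ...........................................................................
310 ...........................................................................
311 ...........................................................................
```

The yellow half is now almost down (tip from row 276 to 281). Press on until a firm stop.

>>> {"name": "jog_arm", "arguments": {"targets": [{"xyz": [0,0,0.02],"spin": 0},{"xyz": [0,0,0.0],"spin": 0},{"xyz": [0,0,0.02],"spin": 0},{"xyz": [0,0,0],"spin": 0},{"xyz": [0,0,0],"spin": 0},{"xyz": [0,0,0],"spin": 0},{"xyz": [0,0,0],"spin": 0},{"xyz": [0,0,0],"spin": 0},{"xyz": [0,0,0],"spin": 0},{"xyz": [0,0,0],"spin": 0}]}}

```text
time: 32.15
tool_pos: [470.4, -201.9, 89.3]
tcp_rot: [3.141, 0.0, 2.85]
contact_force: [-0.3, -0.2, -1.0]
grip_width: 16.8
finger_force: 0.0
```

>>> {"name": "jog_arm", "arguments": {"targets": [{"xyz": [0,0,-0.3],"spin": 0},{"xyz": [0.3,0,-0.5],"spin": 0},{"xyz": [0.5,0,-0.5],"spin": 0},{"xyz": [0.5,0,-0.5],"spin": 0},{"xyz": [0.5,0,-0.2],"spin": 0},{"xyz": [0.5,0,0],"spin": 0},{"xyz": [0,0,0],"spin": 0},{"xyz": [0,0,0],"spin": 0},{"xyz": [0,0,0],"spin": 0},{"xyz": [0,0,0],"spin": 0}]}}

```text
time: 33.4
tool_pos: [294.7, -149.2, 249.0]
tcp_rot: [3.141, -0.001, 2.85]
contact_force: [0.1, -0.1, 0.5]
grip_width: 16.6
finger_force: 0.0
```

```bash
cat > show.py <<'E'
from h import *
def show(im,x0,y0,x1,y1):
    h=cv2.cvtColor(im,cv2.COLOR_BGR2HSV)
    for y in range(y0,y1):
        r=''
        for x in range(x0,x1):
            H,S,V=map(int,h[y,x]); r+='.' if S<90 or V<30 else 'Y' if 12<=H<=32 else 'R' if H<8 or H>175 else 'g' if 45<=H<=95 else 'B' if 100<=H<=130 else '.'
        print(y,r)
show(bot.capture('side'),285,270,355,300)
show(bot.capture('top'),318,192,352,240)
E
python3 show.py;python3 - <<'E'
from h import *
c=cam('top')
for a in(0,.1,.2):print(a,[proj(c,T(*ST,[[34-l*np.cos(a)+o*np.sin(a),-90+y,85+l*np.sin(a)+o*np.cos(a)]]))[0].round(1).tolist() for l,o,y in((99,12,20),(99,12,-20))])
E
```

```text
270 ......................................................................
271 ......................................................................
272 ......................................................................
273 ......................................................Y...............
274 .................................................YYYYYYYYYYY..........
275 ...............................................YYYYYYYYYYYYYY.........
276 .............................................YYYYYYYYYYYYYYYYYY.......
277 ................................YYYYYYYYYYYYYYYYYYYYYYYYYYYYYYY.......
278 ..............................YYYYYYYYYYYYYYYYYYYYYYYYYYYYYYYYYY......
279 .............................YYYYYYYYYYYYYYYYYYYYYYYYYYYYYYYYYYY......
280 .............................YYYYYYYYYYYYYYYYYYYYYYYYYYYYYYYYYYYY.....
281 .............................YYYYYYYYYYYYYYYYYYYYYYYYYYYYYYYYYYYY.....
282 .............................YYYYYYYYYYYYYYYYYYYYYYYYYYYYYYYYYYYY.....
283 .............................YYYYYYYYYYYYYYYYYYYYYYYYYYYYYYYYYYYYY....
284 ......RRRR...................YYYYYYYYYYYYYYYYY
[... 2430 characters left out ...]
......
225 ..................................
226 ..................................
227 ..................................
228 ..................................
229 ..................................
230 ..................................
231 ..................................
232 ..................................
233 ..................................
234 ..................................
235 ..................................
236 ..................................
237 ..................................
238 ..................................
239 ..................................
0 [[324.1, 221.2], [335.6, 224.1]]
0.1 [[324.5, 220.1], [336.0, 223.1]]
0.2 [[325.0, 218.8], [336.5, 221.7]]
```

```bash
python3 -c "
from h import *
ps(-46,-92,130,np.pi)"
```

```text
t 33.5 tcp [ 294.5 -149.1  249.1] rot [ 3.141e+00 -1.000e-03  2.850e+00] F [-0.2 -0.2  0.1] w 16.6 0.0
shift tool units total [-2.37  -0.02   1.487] spin total -0.01
```

>>> {"name": "jog_arm", "arguments": {"targets": [{"xyz": [-0.4,0,0],"spin": 0},{"xyz": [-0.5,0,0.1],"spin": 0},{"xyz": [-0.5,0,0.2],"spin": 0},{"xyz": [-0.5,0,0.3],"spin": 0},{"xyz": [-0.47,-0.02,0.45],"spin": 0},{"xyz": [0,0,0.44],"spin": 0},{"xyz": [0,0,0.3],"spin": 0},{"xyz": [0,0,0.26],"spin": 0},{"xyz": [0,0,0],"spin": 0},{"xyz": [0,0,0],"spin": 0}], "gripper": 66}}

```text
time: 34.75
tool_pos: [475.8, -205.3, 85.9]
tcp_rot: [-3.141, 0.001, 2.85]
contact_force: [0.7, -0.4, -0.4]
grip_width: 60.7
finger_force: 0.0
```

>>> {"name": "jog_arm", "arguments": {"targets": [{"xyz": [0,0,0],"spin": 0},{"xyz": [0,0,0],"spin": 0},{"xyz": [0,0,0],"spin": 0},{"xyz": [0,0,0],"spin": 0},{"xyz": [0,0,0],"spin": 0},{"xyz": [0,0,0],"spin": 0},{"xyz": [0,0,0],"spin": 0},{"xyz": [0,0,0],"spin": 0},{"xyz": [0,0,0],"spin": 0},{"xyz": [0,0,0],"spin": 0}], "gripper": 0}}

```text
time: 36.0
tool_pos: [475.8, -203.8, 85.5]
tcp_rot: [3.139, 0.0, 2.849]
contact_force: [2.1, 6.0, 0.0]
grip_width: 38.0
finger_force: 30.0
```

>>> {"name": "jog_arm", "arguments": {"targets": [{"xyz": [0,0.02,0.03],"spin": 0},{"xyz": [0,0.01,0.03],"spin": 0},{"xyz": [0,0,0.03],"spin": 0},{"xyz": [0,0,0.03],"spin": 0},{"xyz": [0,0,0],"spin": 0},{"xyz": [0,0,0],"spin": 0},{"xyz": [0,0,0],"spin": 0},{"xyz": [0,0,0],"spin": 0},{"xyz": [0,0,0],"spin": 0},{"xyz": [0,0,0],"spin": 0}]}}

```text
time: 37.25
tool_pos: [474.1, -202.9, 75.2]
tcp_rot: [-3.141, -0.004, 2.85]
contact_force: [-7.6, -2.2, 1.8]
grip_width: 38.0
finger_force: 30.0
```

```bash
python3 show.py | head -31
```

```text
270 ......................................................................
271 ......................................................................
272 ......................................................................
273 ......................................................................
274 ......................................................................
275 .........................................................YY...........
276 .........................................................YYYY.........
277 .........................................................YYYYY........
278 .........................................................YYYYYY.......
279 ..........................................................YYYYYY......
280 ..........................................................YYYYYY......
281 ..........................................................YYYYYY......
282 ...........................................................YYYYYY.....
283 ...........................................................YYYYYY.....
284 .....RRRRRR...................................
[... 488 characters left out ...]
RRRRRRRRRRRR.......YY...................................YY...
292 ..RRRRRRRRRRRRRRRRRRR.................................................
293 ..RRRRRRRRRRRRRRRRRRRR................................................
294 ...RRRRRRRRRRRRRRRRRRR............................................ggg.
295 ...RRRRRRRRRRRRRRRRRR.............................................ggg.
296 .....RRRRRRRRRRRRRR...............................................ggg.
297 .........RRRRRRRRR................................................gg..
298 ..................................................................gg..
299 ...................................................................g..
192 ..................................
```

>>> {"name": "jog_arm", "arguments": {"targets": [{"xyz": [0.02,0,0.03],"spin": 0},{"xyz": [0,0,0.0],"spin": 0},{"xyz": [0,0,0.02],"spin": 0},{"xyz": [0,0,0.0],"spin": 0},{"xyz": [0,0,0],"spin": 0},{"xyz": [0,0,0],"spin": 0},{"xyz": [0,0,0],"spin": 0},{"xyz": [0,0,0],"spin": 0},{"xyz": [0,0,0],"spin": 0},{"xyz": [0,0,0],"spin": 0}]}}

```text
time: 38.6
tool_pos: [474.6, -203.2, 73.8]
tcp_rot: [-3.14, 0.002, 2.85]
contact_force: [-6.8, 0.3, 16.7]
grip_width: 38.8
finger_force: 30.0
```

>>> {"name": "jog_arm", "arguments": {"targets": [{"xyz": [0,0,0],"spin": 0},{"xyz": [0,0,0],"spin": 0},{"xyz": [0,0,0],"spin": 0},{"xyz": [0,0,0],"spin": 0},{"xyz": [0,0,-0.3],"spin": 0},{"xyz": [0,0,-0.4],"spin": 0},{"xyz": [0.3,0,-0.6],"spin": 0},{"xyz": [0.6,0,-0.6],"spin": 0},{"xyz": [0.6,0,-0.3],"spin": 0},{"xyz": [0.3,0,0],"spin": 0}], "gripper": 66}}

```text
time: 39.85
tool_pos: [339.3, -161.8, 245.7]
tcp_rot: [-3.14, 0.004, 2.85]
contact_force: [0.3, -1.0, 0.8]
grip_width: 60.5
finger_force: 0.0
```

```bash
python3 show.py; python3 -c "
from h import *
ps(-109,-90,84,np.pi)"
```

```text
270 ......................................................................
271 ......................................................................
272 ......................................................................
273 ......................................................................
274 ......................................................YY..............
275 .................................................YYYYYYYYYY...........
276 ..............................................YYYYYYYYYYYYYYY.........
277 .............................................YYYYYYYYYYYYYYYYY........
278 ...........................................YYYYYYYYYYYYYYYYYYYY.......
279 ...................................YYYYYYYYYYYYYYYYYYYYYYYYYYYYY......
280 ..............................YYYYYYYYYYYYYYYYYYYYYYYYYYYYYYYYYY......
281 ............................YYYYYYYYYYYYYYYYYYYYYYYYYYYYYYYYYYYY......
282 ............................YYYYYYYYYYYYYYYYYYYYYYYYYYYYYYYYYYYYY.....
283 ............................YYYYYYYYYYYYYYYYYYYYYYYYYYYYYYYYYYYYY.....
284 ......RRRR..................YYYYYYYYYYYYYYYYYY
[... 2488 characters left out ...]
..........................
227 ..................................
228 ..................................
229 ..................................
230 ..................................
231 ..................................
232 ..................................
233 ..................................
234 ..................................
235 ..................................
236 ..................................
237 ..................................
238 ..................................
239 ..................................
t 39.95 tcp [ 338.7 -161.3  244.5] rot [-3.141e+00  1.000e-03  2.849e+00] F [-0.3 -0.3  0.3] w 61.0 0.0
shift tool units total [-1.007 -0.006  2.007] spin total -0.02
```

Side view numbers now match the yellow half fully down (tip at (313,281), lower corner row 297). Next, the bolt handle.

>>> {"name": "jog_arm", "arguments": {"targets": [{"xyz": [-0.3,0,0.1],"spin": 0},{"xyz": [-0.4,0,0.3],"spin": 0},{"xyz": [-0.3,0,0.45],"spin": 0},{"xyz": [0,0,0.5],"spin": 0},{"xyz": [0,0,0.4],"spin": 0},{"xyz": [0,0,0.25],"spin": 0},{"xyz": [0,0,0],"spin": 0},{"xyz": [0,0,0],"spin": 0},{"xyz": [0,0,0],"spin": 0},{"xyz": [0,0,0],"spin": 0}]}}

```text
time: 41.2
tool_pos: [417.3, -185.2, 84.6]
tcp_rot: [-3.141, 0.002, 2.85]
contact_force: [0.3, 0.8, -0.6]
grip_width: 60.2
finger_force: 0.0
```

>>> {"name": "jog_arm", "arguments": {"targets": [{"xyz": [0,0,0],"spin": 0},{"xyz": [0,0,0],"spin": 0},{"xyz": [0,0,0],"spin": 0},{"xyz": [0,0,0],"spin": 0},{"xyz": [0,0,0],"spin": 0},{"xyz": [0,0,0],"spin": 0},{"xyz": [0,0,0],"spin": 0},{"xyz": [0,0,0],"spin": 0},{"xyz": [0,0,0],"spin": 0},{"xyz": [0,0,0],"spin": 0}], "gripper": 0}}

```text
time: 42.45
tool_pos: [416.6, -185.8, 83.9]
tcp_rot: [-3.14, 0.0, 2.85]
contact_force: [-3.1, -5.1, 0.6]
grip_width: 23.1
finger_force: 30.0
```

>>> {"name": "jog_arm", "arguments": {"targets": [{"xyz": [-0.086,-0.01,-0.091],"spin": 0},{"xyz": [-0.12,0,-0.096],"spin": 0},{"xyz": [-0.133,0,-0.076],"spin": 0},{"xyz": [-0.144,0,-0.056],"spin": 0},{"xyz": [0,0,0],"spin": 0},{"xyz": [-0.149,0,-0.035],"spin": 0},{"xyz": [-0.154,0,-0.011],"spin": 0},{"xyz": [0,0,0],"spin": 0},{"xyz": [0,0,0],"spin": 0},{"xyz": [0,0,0],"spin": 0}]}}

```text
time: 43.7
tool_pos: [478.4, -204.3, 114.4]
tcp_rot: [-3.141, 0.004, 2.85]
contact_force: [-0.9, -0.3, 7.2]
grip_width: 22.5
finger_force: 30.0
```

```bash
python3 -c "
from h import *
ps(-46,-90,113,np.pi)"; python3 show.py|head -30 | cut -c1-60
```

```text
t 43.7 tcp [ 478.4 -204.3  114.4] rot [-3.141  0.004  2.85 ] F [-0.9 -0.3  7.2] w 22.5 30.0
shift tool units total [0.031 0.007 0.018] spin total -0.02
270 ........................................................
271 ........................................................
272 ........................................................
273 ........................................................
274 ............................R...........................
275 ..........................RRR...YYYY....................
276 ..........................RRR..YYYYYY...................
277 ..........................RRR.YYY..YY...................
278 ...........................RRRYYY...Y...................
279 ...........................RRRYY........................
280 ...........................RRRRRR.......................
281 ...........................RRRRRRR......................
282 ...........................RRRRRRR......................
283 ............................RRRRRR......................
284 ............................RRRRRR......................
285 ............................R
[... 181 characters left out ...]
..RRRRRR.....................
289 .............................RRRRRR.....................
290 ..............................RRR.......................
291 ..............................YYYY......................
292 ..............................YYYY......................
293 .............................gYYYY......................
294 ..............................YYYY......................
295 ...............................YYY......................
296 ...............................YY.......................
297 ....................................................BBBB
298 .................................................BBBBBBB
299 ...............................gg.........gggggggBBBBBBB
```

>>> {"name": "jog_arm", "arguments": {"targets": [{"xyz": [-0.03,0,0],"spin": 0},{"xyz": [-0.03,0,0],"spin": 0},{"xyz": [0,0,0],"spin": 0},{"xyz": [0,0,0],"spin": 0},{"xyz": [0,0,0],"spin": 0},{"xyz": [0,0,0],"spin": 0},{"xyz": [0,0,0],"spin": 0},{"xyz": [0,0,0],"spin": 0},{"xyz": [0,0,0],"spin": 0},{"xyz": [0,0,0],"spin": 0}]}}

```text
time: 45.05
tool_pos: [482.9, -205.7, 114.5]
tcp_rot: [-3.141, 0.004, 2.85]
contact_force: [-1.6, -0.8, 7.6]
grip_width: 22.7
finger_force: 30.0
```

>>> {"name": "jog_arm", "arguments": {"targets": [{"xyz": [-0.03,0,0],"spin": 0},{"xyz": [-0.03,0,0],"spin": 0},{"xyz": [0,0,0],"spin": 0},{"xyz": [0,0,0],"spin": 0},{"xyz": [0,0,0],"spin": 0},{"xyz": [0,0,0],"spin": 0},{"xyz": [0,0,0],"spin": 0},{"xyz": [0,0,0],"spin": 0},{"xyz": [0,0,0],"spin": 0},{"xyz": [0,0,0],"spin": 0}]}}

```text
time: 46.3
tool_pos: [487.5, -207.0, 114.4]
tcp_rot: [-3.141, 0.004, 2.85]
contact_force: [-0.9, -0.7, 7.4]
grip_width: 22.5
finger_force: 30.0
```

>>> {"name": "jog_arm", "arguments": {"targets": [{"xyz": [0,0,0],"spin": 0},{"xyz": [0,0,0],"spin": 0},{"xyz": [0,0,0],"spin": 0},{"xyz": [0,0,0],"spin": 0},{"xyz": [0,0,-0.3],"spin": 0},{"xyz": [0,0,-0.5],"spin": 0},{"xyz": [0.3,0,-0.6],"spin": 0},{"xyz": [0.6,0,-0.3],"spin": 0},{"xyz": [0.6,0,0],"spin": 0},{"xyz": [0.6,0,0],"spin": 0}], "gripper": 60}}

```text
time: 47.55
tool_pos: [323.8, -157.8, 249.3]
tcp_rot: [-3.141, 0.001, 2.85]
contact_force: [-0.4, -0.9, 1.0]
grip_width: 55.5
finger_force: 0.0
```

Run:
```python
from h import *
exec(open('show.py').read().split('show(bot')[0].split('\n',1)[1])
show(bot.capture('side'),300,258,355,306); show(bot.capture('top'),315,192,352,235)
for n in('side','top'):
  c=cam(n)
  for a in(-.1,0,.1,.2): print(n,a,[proj(c,T(*ST,[[-46-l*np.sin(a),-90,50+l*np.cos(a)]]))[0].round(1).tolist() for l in(52,74,96)])
```

```text
258 .......................................................
259 .......................................................
260 .......................................................
261 .......................................................
262 .......................................................
263 .......................................................
264 .......................................................
265 .......................................................
266 .......................................................
267 .......................................................
268 .......................................................
269 .......................................................
270 .......................................................
271 .......................................................
272 ....................RRRR...............................
273 ................RRRRRRRRR..............................
274 ...............RRRRRRRRRR..............YY..............
275 ...............RRRRRRRRRR.........YYYYYYYYYY...........
276 ...............R
[... 3343 characters left out ...]
................................
230 .....................................
231 .....................................
232 .....................................
233 .....................................
234 .....................................
side -0.1 [[322.3, 285.6], [324.1, 280.8], [325.9, 275.8]]
side 0 [[320.2, 285.8], [321.1, 281.1], [322.0, 276.2]]
side 0.1 [[318.1, 286.2], [318.0, 281.6], [317.9, 276.9]]
side 0.2 [[316.0, 286.6], [315.0, 282.3], [313.9, 277.7]]
top -0.1 [[331.6, 215.7], [332.5, 213.6], [333.4, 211.5]]
top 0 [[331.3, 217.1], [332.0, 215.6], [332.8, 214.2]]
top 0.1 [[330.9, 218.6], [331.5, 217.7], [332.1, 216.9]]
top 0.2 [[330.5, 220.0], [331.0, 219.9], [331.4, 219.7]]
```

```bash
python3 -c "
from h import *
ps(-85,-90,118,np.pi)"
```

```text
t 47.65 tcp [ 321.8 -156.5  249.1] rot [ 3.141e+00 -1.000e-03  2.849e+00] F [ 0.5 -0.  -0. ] w 55.1 0.0
shift tool units total [-1.53  -0.003  1.637] spin total -0.02
```

>>> {"name": "jog_arm", "arguments": {"targets": [{"xyz": [-0.3,0,0.2],"spin": 0},{"xyz": [-0.5,0,0.4],"spin": 0},{"xyz": [-0.5,0,0.5],"spin": 0},{"xyz": [-0.23,0,0.54],"spin": 0},{"xyz": [0,0,0],"spin": 0},{"xyz": [0,0,0],"spin": 0},{"xyz": [-0.08,0,0],"spin": 0},{"xyz": [-0.08,0,0],"spin": 0},{"xyz": [-0.05,0,0],"spin": 0},{"xyz": [0,0,0],"spin": 0}], "gripper": 0}}

```text
time: 48.9
tool_pos: [456.1, -197.6, 118.4]
tcp_rot: [3.141, -0.005, 2.85]
contact_force: [-11.0, 2.1, 7.8]
grip_width: 0.2
finger_force: 5.4
```

>>> {"name": "jog_arm", "arguments": {"targets": [{"xyz": [-0.03,0,0],"spin": 0},{"xyz": [-0.03,0,0],"spin": 0},{"xyz": [0,0,0],"spin": 0},{"xyz": [0,0,0],"spin": 0},{"xyz": [0,0,0],"spin": 0},{"xyz": [0,0,0],"spin": 0},{"xyz": [0,0,0],"spin": 0},{"xyz": [0,0,0],"spin": 0},{"xyz": [0,0,0],"spin": 0},{"xyz": [0,0,0],"spin": 0}]}}

```text
time: 50.15
tool_pos: [456.6, -197.6, 118.3]
tcp_rot: [3.141, -0.014, 2.851]
contact_force: [-24.5, 4.9, 18.9]
grip_width: 0.7
finger_force: 12.9
```

>>> {"name": "jog_arm", "arguments": {"targets": [{"xyz": [0.1,0,0],"spin": 0},{"xyz": [0.3,0,-0.2],"spin": 0},{"xyz": [0.5,0,-0.5],"spin": 0},{"xyz": [0.5,0,-0.5],"spin": 0},{"xyz": [0.3,0,-0.4],"spin": 0},{"xyz": [0,0,0],"spin": 0},{"xyz": [0,0,0],"spin": 0},{"xyz": [0,0,0],"spin": 0},{"xyz": [0,0,0],"spin": 0},{"xyz": [0,0,0],"spin": 0}]}}

```text
time: 51.4
tool_pos: [332.9, -160.5, 245.3]
tcp_rot: [3.141, -0.001, 2.85]
contact_force: [0.8, -0.1, 0.1]
grip_width: 0.4
finger_force: 0.0
```

Run:
```python
from h import *
exec(open('show.py').read().split('show(bot')[0].split('\n',1)[1])
show(bot.capture('side'),300,268,355,304); show(bot.capture('top'),315,192,352,235)
```

```text
268 .......................................................
269 .......................................................
270 .......................................................
271 .......................................................
272 ...................RRRRRRR.............................
273 .................RRRRRRRRRR............................
274 .................RRRRRRRRRR............YY..............
275 .................RRRRRRRRRRR......YYYYYYYYYY...........
276 .................RRRRRRRRRRR...YYYYYYYYYYYYYYY.........
277 .................RRRRRRRRRRR..YYYYYYYYYYYYYYYYY........
278 .................RRRRRRRRRRRYYYYYYYYYYYYYYYYYYYY.......
279 .................RRRRRRRRRRRYYYYYYYYYYYYYYYYYYYYY......
280 .................RRRRRRRRRRRYYYYYYYYYYYYYYYYYYYYY......
281 .............YYYYRRRRRRRRRR.YYYYYYYYYYYYYYYYYYYYY......
282 .............YYYYRRRRRRRRRRYYYYYYYYYYYYYYYYYYYYYYY.....
283 .............YYYYRRRRRRRRRRYYYYYYYYYYYYYYYYYYYYYYY.....
284 .............YYYYRRRRRRRRRRYYYYYYYYYYYYYYYYYYYYYYY.....
285 .............YYYYRRRRRRRRRRYYYYYYYYYYYYYYYYYYYYYYYY....
286 ..............YY
[... 2165 characters left out ...]
............................
219 .....................................
220 .....................................
221 .....................................
222 .....................................
223 .....................................
224 .....................................
225 .....................................
226 .....................................
227 .....................................
228 .....................................
229 .....................................
230 .....................................
231 .....................................
232 .....................................
233 .....................................
234 .....................................
```

```bash
python3 -c "
from plant import bot
print(bot.close_job())"
```

```text
the job is handed in; nothing more can be done
None
```

I laid the steel tube in the saddle and fork, closed the yellow half to its stop, and pushed the bolt upright to its stop before letting go. I handed the job in at about 51 s; it returned no verdict, so success isn't confirmed. Two doubts remain: the bolt angle, since camera estimates of 0–0.05 rad are rough, and the loose items, which I kept clear of but didn't check at the end.

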